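# Put the rinsed inkstones away to dry

### The arm

A 6-joint arm with a two-finger parallel gripper is mounted at the origin on the work surface. World frame = base frame: x ahead of the robot, y to its left, z up, the work surface at z = 0. Lengths are in m, angles in degrees, forces in N, time in s.
With the tool pointing down it reaches from about 0.35 to 0.875 m from the base axis. Payload 4.2 kg.
Tool frame: the origin (TCP) lies on the centre line of the jaws, within the pads' length; the fingertips stand r.tip_extent ahead of it and the grasp point (between the pads) lies 11 mm behind it (r.tip_extent is the distance from the TCP to the fingertips, in m); z points along the fingers, y is the line along which they close (so a half turn about z gives the same grasp; the last joint's range is limited). The gripper opens to 87 mm and grips with 3 to 60 N. Pads are 19 mm wide; open, the fingers measure 117 mm over their backs; the gripper's body (75 mm by 190 mm) begins 51 mm behind the grasp point.
Start: joints at [-59.725, 22.042, 0.453, 0, -68.411, -14.817], TCP at [0.167, -0.602, 0.231] pointing down, gripper open.
Joint ranges: [-179.83, 179.83], [-69.29, 118.12], [-61.27, 80.66], [-181.25, 117.63], [-171.15, -9.14], [-177.46, 177.46]. Speed limits (degrees/s): [159.86, 159.86, 180, 180, 180, 180].

### API

Orientations are given as a 3x3 rotation matrix whose columns are the frame's x, y, z axes.
In Python, from station import r gives the robot as it stands.
- The arm moves only by the shell command python3 -m jog 'ROWS'. ROWS is text: rows parted by semicolons, each of 5 numbers parted by spaces: the opening, from 0 (shut) to 1 (fully open), then the shift along the world's x, y, z in mm, then the turn about the world's z in degrees. In form: hand dx dy dz roll; .... A call has 1 to 5 rows; each row shifts and turns the commanded pose from where the row before left it; what a row does not reach is not made up. A row lasts 1/8 s, in which the tool goes at most 62.5 mm and 10.7 degrees, less where a joint would pass 70% of its speed; a pose out of reach is approached as far as the arm can. A call is refused whole if a number of a shift passes 62.5 or a number of a turn 10.7, either way. A call with a gripper value outside its range is refused whole. The fingers move at their own pace and stop on an object; the grip force is fixed at half the most. Time passes only in rows, so rows that do not move let the fingers close. It gives the time, the measured TCP pose, the force, the opening and the grip force at its end, in the units of the state.
- r.sense(): the state, without advancing time (a new reading comes with each control period).
- r.capture(name): name is "scene" or "top" or "wrist"; returns a dict with "pixels" (480x640x3 uint8, red, green, blue), "fovy" (degrees; the focal length in pixels is half the picture's height over the tangent of half this angle, whatever the lens; pixels are square), "cx", "cy" (the principal point, pixels), "k1" (the pictures are not rectified: a ray, as slopes to the right and down, at radius r is drawn at 1 + k1 r^2 times it, then the intrinsics apply), "origin" and "orientation" of the camera in the world; the wrist camera has in their place "T_tool_cam" (4x4, takes a point from camera to tool coordinates, whose origin is the TCP and whose axes are the flange's). Camera axes: x right, y down, z forward; pixel columns grow to the right and rows downward; lengths in m; the calibration is good to about 2 mm. A picture is of the moment at which its call begins: read the wrist's pose just before it. There is no depth.
- r.finish_job(): hands the job in; it is judged then, once.
The state is a dict: "time_s": time; "joints": joint angles; "joint_velocities": joint speeds; "effort": joint torques, N m; "tcp_pos": TCP position; "ee_rot": TCP orientation; "wrist_force": force on the tool from outside, world axes, zero at the start; "moment": the same for the moment, N m; "gripper_width": opening from 0.0 (shut) to 1.0 (fully open); "gripper_force": force on a finger pad.
Only numpy, scipy, OpenCV 4.12 (cv2) and the standard library are available. Lean on these libraries where they do the work, as an engineer would, in place of code of your own. Each camera call takes 0.05 s, during which the arm holds its last target. There are 200 camera calls.

### The job

Put things away after rinsing. Slide the drying case's glass cover fully open, lay every rectangular inkstone well side up on the sloped rod rack inside, lengthwise up the slope, flat on both rods with its lower end against the stop rod, then slide the cover fully shut over them. Hang the empty rinsing can by its handle on the hook of the stand to drip. Leave the round inkstone on its cloth where it is.

Things in the scene. Friction and masses are not known exactly. Their poses are not given: they have to be found in the camera images.
- inkstone1: rectangular dark slate inkstone, 90 mm long (x), 56 wide (y), 20 thick, about 0.25 kg; shallow open well (72 x 40 mm, 9 deep, rim 8 to 10 wide) in its upper face. Origin: centre of its underside; z out of the welled face. Either end may go uppermost. Starts flat on the table, well up. Three or four are present; an absent one reads None from the start
- inkstone2: rectangular dark slate inkstone, 90 mm long (x), 56 wide (y), 20 thick, about 0.25 kg; shallow open well (72 x 40 mm, 9 deep, rim 8 to 10 wide) in its upper face. Origin: centre of its underside; z out of the welled face. Either end may go uppermost. Starts flat on the table, well up. Three or four are present; an absent one reads None from the start
- inkstone3: rectangular dark slate inkstone, 90 mm long (x), 56 wide (y), 20 thick, about 0.25 kg; shallow open well (72 x 40 mm, 9 deep, rim 8 to 10 wide) in its upper face. Origin: centre of its underside; z out of the welled face. Either end may go uppermost. Starts flat on the table, well up. Three or four are present; an absent one reads None from the start
- inkstone4: rectangular dark slate inkstone, 90 mm long (x), 56 wide (y), 20 thick, about 0.25 kg; shallow open well (72 x 40 mm, 9 deep, rim 8 to 10 wide) in its upper face. Origin: centre of its underside; z out of the welled face. Either end may go uppermost. Starts flat on the table, well up. Three or four are present; an absent one reads None from the start
- drying_case: low grey drying case, fixed, 316 mm deep (x, away from the robot), 386 wide (y; 396 over the tracks), walls 122 high, top of tracks 136. Origin on the table under the rack's middle. Inside, the open-topped well with the rack spans x -85 to +62, y -185 to +185 mm; behind it, x +62 to +222, is a closed fan housing 120 high, over which the cover slides back
- rack: drip rack fixed in the well, tilted 20 degrees: two bearing rods and a stop rod, 10 mm thick, along its y, 370 long. Origin midway between the bearing rods on the plane of their tops, 75 mm above the table; x points up the slope (away from the robot), z square to it. Bearing rods at x -28 and +28 mm, tops at z 0. Four inkstones fit side by side, at y -129, -43, 43, 129; any y will do
- rack_stop (a point): middle of the axis of the rack's stop rod, at the low end, rack x -52, z +8 mm: an inkstone lying lengthwise up the slope against it has its origin at rack x -2, z 0 mm. Inkstones do not slide on the rods by themselves
- cover (a joint): travel of the glass cover on its horizontal tracks, m: 0 = fully shut over the well, 0.15 = fully open, slid back (case +x) over the fan housing; starts shut or a little ajar, stays where left, about 2 N to move
- cover_handle (a point): centre of the black handle bar on the cover, near its front edge: bar 12 mm wide (case x), 12 high, 110 long (case y), on two end posts, its centre 34 mm above the glass, 168 above the table; moves with the cover. The glass is 154 mm deep, its upper side 134 mm above the table
- can: empty steel rinsing can, 80 mm high, 100 across the rim, 88 at the foot, about 0.2 kg, with a rigid upright arched handle of 9 mm round rod whose straight top, 84 mm long, runs along its y. Origin: centre of the underside, z up
- can_handle (a point): middle of the handle's straight top, on the rod's axis, 146 mm above the can's underside
- hook_stand: fixed stand: round base 120 mm across, 12 high; post 16 across and 255 high at its origin (on the table); one hook of 8 mm round rod that leaves the post near its top, runs out to -x (roughly towards the robot), dips to a seat 77 mm from the post and turns up to a tip 102 mm from the post, 247 above the table
- hook_seat (a point): top of the rod at the lowest part of the hook, 223 mm above the table: the handle's rod rests on it crosswise (along the stand's y), its axis 4 to 5 mm higher
- round_inkstone: round dished inkstone, 120 mm across, on a purple cloth behind the inkstones and the can. Bystander, to be left where it is
Not all that is in view belongs to the job. Leave any blue look-alike of the inkstone4 alone. What is shaped like the inkstone2 but blue is not meant.

How it is judged (in metres and radians):
On the way, in this order (a step that is already met when the one before it is completed fails the run):
1. the cover is slid fully open (value of joint cover above 0.135 m), for 0.2 s.
2. every inkstone lies on the rack against the stop rod, well up, with the cover still open (x of inkstone1 in the frame of rack between -0.008 and 0.01 m and z of inkstone1 in the frame of rack between -0.005 and 0.006 m and y of inkstone1 in the frame of rack between -0.16 and 0.16 m and angle between the z axis of each of inkstone1, inkstone2, inkstone3, inkstone4 and the z axis of rack, either way round below 0.1 rad and angle between the x axis of each of inkstone1, inkstone2, inkstone3, inkstone4 and the x axis of rack, either way round below 0.25 rad and angle between each of inkstone1, inkstone2, inkstone3, inkstone4's own z axis and vertical below 0.6 rad and linear speed of each of inkstone1, inkstone2, inkstone3, inkstone4 below 0.03 m/s and x of inkstone2 in the frame of rack between -0.008 and 0.01 m and z of inkstone2 in the frame of rack between -0.005 and 0.006 m and y of inkstone2 in the frame of rack between -0.16 and 0.16 m and x of inkstone3 in the frame of rack between -0.008 and 0.01 m and z of inkstone3 in the frame of rack between -0.005 and 0.006 m and y of inkstone3 in the frame of rack between -0.16 and 0.16 m and x of inkstone4 in the frame of rack between -0.008 and 0.01 m and z of inkstone4 in the frame of rack between -0.005 and 0.006 m and y of inkstone4 in the frame of rack between -0.16 and 0.16 m and value of joint cover above 0.08 m), for 0.2 s.
3. the cover is slid shut over the inkstones (value of joint cover below 0.006 m), for 0.2 s.
At the end, for the whole second after the job is handed in: every inkstone at rest on the rack, well up, flat on both rods (0.1 rad, 5 mm), lengthwise up the slope (0.25 rad), within 12 mm of the stop rod; cover shut to 6 mm; can hanging still from the hook, handle middle within 30 mm of the seat, upright to 0.35 rad (x of inkstone1 in the frame of rack between -0.008 and 0.01 m and z of inkstone1 in the frame of rack between -0.005 and 0.006 m and y of inkstone1 in the frame of rack between -0.16 and 0.16 m and angle between the z axis of each of inkstone1, inkstone2, inkstone3, inkstone4 and the z axis of rack, either way round below 0.1 rad and angle between the x axis of each of inkstone1, inkstone2, inkstone3, inkstone4 and the x axis of rack, either way round below 0.25 rad and angle between each of inkstone1, inkstone2, inkstone3, inkstone4's own z axis and vertical below 0.6 rad and linear speed of each of inkstone1, inkstone2, inkstone3, inkstone4 below 0.03 m/s and x of inkstone2 in the frame of rack between -0.008 and 0.01 m and z of inkstone2 in the frame of rack between -0.005 and 0.006 m and y of inkstone2 in the frame of rack between -0.16 and 0.16 m and x of inkstone3 in the frame of rack between -0.008 and 0.01 m and z of inkstone3 in the frame of rack between -0.005 and 0.006 m and y of inkstone3 in the frame of rack between -0.16 and 0.16 m and x of inkstone4 in the frame of rack between -0.008 and 0.01 m and z of inkstone4 in the frame of rack between -0.005 and 0.006 m and y of inkstone4 in the frame of rack between -0.16 and 0.16 m and value of joint cover below 0.006 m and distance between can_handle and hook_seat below 0.03 m and height (world z) of can above 0.045 m and angle between can's own z axis and vertical below 0.35 rad and linear speed of can below 0.05 m/s); the robot touches nothing.
It fails at once if the round inkstone was moved by more than 5 cm (distance of round_inkstone from where it was at the start of the episode above 0.05 m).
Of inkstone1, inkstone2, inkstone3, inkstone4 only 3 to 4 are there at a start; the rules pass over those that are not, and their reading is None.
At some moment in a run one of inkstone1, inkstone2, inkstone3, inkstone4 may be knocked a few centimetres aside while the robot is not near it.
It also fails if it takes over 210 s, if anything falls off the work surface, if the arm or the gripper's body presses on something with over 40 N, if the wrist force passes 120 N, or if a joint passes its speed limit or range.

## Working session

There is one attempt and no reset: what is moved stays moved. The work goes in short steps, Python scripts to look and compute and a shell command to move; the robot and the scene stay as the last step left them, time stands still between calls to the robot, and variables do not carry over. Pictures are saved under pics/ and viewed, at most 14 in all, crops included, and the job is handed in when it is done.

```bash
ls; mkdir -p pics; cat > h.py <<'E'
import numpy as np, cv2
from station import r
def cap(name,fn=None):
    s=r.sense(); c=r.capture(name)
    if name=="wrist":
        T=np.array(c["T_tool_cam"]); R=np.array(s["ee_rot"]); 
        c["orientation"]=R@T[:3,:3]; c["origin"]=np.array(s["tcp_pos"])+R@T[:3,3]
    c["R"]=np.array(c["orientation"]); c["o"]=np.array(c["origin"])
    c["f"]=240/np.tan(np.radians(c["fovy"])/2)
    if fn: cv2.imwrite(fn,c["pixels"][:,:,::-1])
    return c
def ray(c,u,v):
    x,y=(u-c["cx"])/c["f"],(v-c["cy"])/c["f"]; a,b=x,y
    for _ in range(20):
        k=1+c["k1"]*(a*a+b*b); a,b=x/k,y/k
    return c["R"]@np.array([a,b,1.])
def onz(c,u,v,z):
    d=ray(c,u,v); return c["o"]+d*(z-c["o"][2])/d[2]
def proj(c,p):
    q=c["R"].T@(np.array(p)-c["o"]); a,b=q[0]/q[2],q[1]/q[2]; k=1+c["k1"]*(a*a+b*b)
    return c["cx"]+c["f"]*a*k, c["cy"]+c["f"]*b*k
def tri(c1,p1,c2,p2):
    d1,d2=ray(c1,*p1),ray(c2,*p2); A=np.array([d1,-d2]).T
    t=np.linalg.lstsq(A,c2["o"]-c1["o"],rcond=None)[0]
    a,b=c1["o"]+d1*t[0],c2["o"]+d2*t[1]; return (a+b)/2,np.linalg.norm(a-b)
E
python3 - <<'E'
from h import *
for n in ("scene","top"):
    c=cap(n,f"pics/{n}0.png"); print(n,c["fovy"],c["k1"],c["o"],c["R"].round(3).tolist())
print(r.tip_extent,r.sense()["gripper_width"])
E
```

```text
pics
scene 55.191584769415556 -0.10618595880367866 [1.18703013 0.24100981 0.88631084] [[-0.565, 0.602, -0.564], [0.825, 0.426, -0.371], [0.017, -0.675, -0.737]]
top 53.37689877926646 -0.022265163785000878 [ 0.46758934 -0.1151377   1.32385598] [[-0.001, -0.995, 0.104], [-0.999, -0.002, -0.032], [0.032, -0.104, -0.994]]
0.008 1.0001481259913148
```

```bash
sleep 1; ls pics
```

```text
scene0.png
top0.png
```

View pics/top0.png

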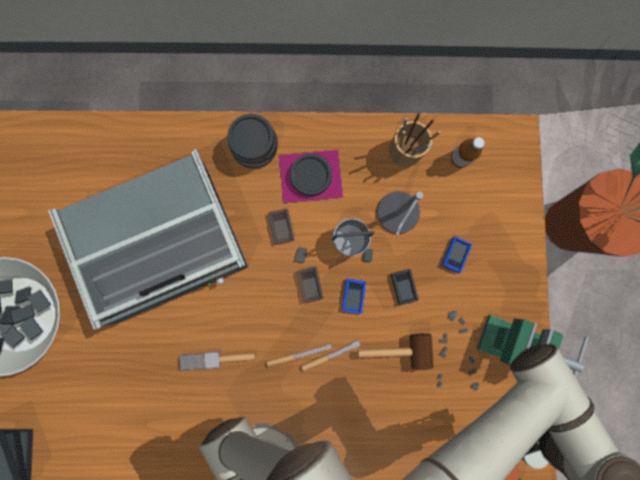

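View pics/scene0.png

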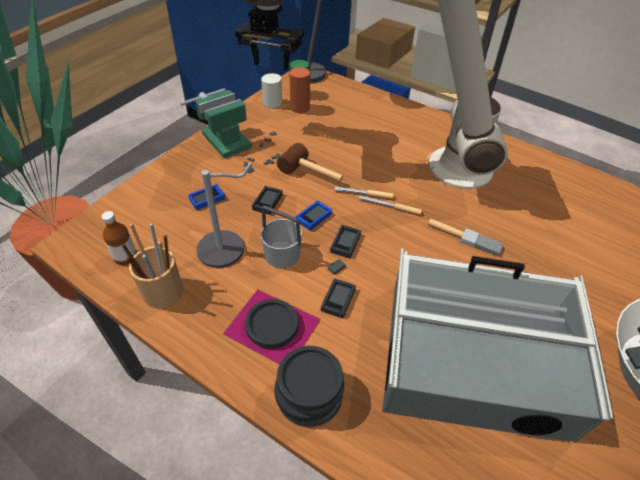

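Top view: the candidates for a rectangular inkstone are dark ones at (281,227), (310,285) and (404,288). Rejected are the blue look-alikes at (353,296) and (457,254), small pebbles at (300,255) and (367,255), the round inkstone on cloth at (310,175), and the dark pot at (252,140). The can is at (352,238), the stand base at (398,212), and the case around (148,240) with its handle at (162,285). I'll measure and check in one crop.

```bash
cat > stones.py <<'E'
from h import *
def stones(c,zt=0.02,show=None,roi=(250,190,440,330)):
    im=c["pixels"].astype(int); mx=im.max(2); mn=im.min(2)
    m=((mx-mn<28)&(mx<105)).astype(np.uint8); 
    z=np.zeros_like(m); x0,y0,x1,y1=roi; z[y0:y1,x0:x1]=m[y0:y1,x0:x1]
    z=cv2.morphologyEx(z,cv2.MORPH_OPEN,np.ones((3,3)))
    out=[]
    for k in cv2.findContours(z,cv2.RETR_EXTERNAL,cv2.CHAIN_APPROX_NONE)[0]:
        if cv2.contourArea(k)<150: continue
        P=np.array([onz(c,u,v,zt)[:2] for u,v in k[:,0]])*1000
        (cx,cy),(w,h),a=cv2.minAreaRect(P.astype(np.float32))
        if w<h: w,h,a=h,w,a+90
        out.append((k[:,0].mean(0).round(),round(cx),round(cy),round(w),round(h),round((a+90)%180-90,1)))
    return out,z
E
python3 - <<'E'
from stones import *
c=cap("top"); o,z=stones(c)
for s in o: print(s)
im=c["pixels"][:,:,::-1].copy()
cr=cv2.resize(im[180:320,250:480],None,fx=3.4,fy=3.4,interpolation=cv2.INTER_CUBIC); cv2.imwrite("pics/crop.png",cr)
cr=cv2.resize(im[145:335,40:260],None,fx=3.1,fy=3.1,interpolation=cv2.INTER_CUBIC); cv2.imwrite("pics/case.png",cr)
E
```

```text
(array([354., 298.]), 441, -249, 45, 33, -8.2)
(array([404., 287.]), 472, -388, 87, 56, 13.3)
(array([310., 284.]), 479, -129, 86, 51, 12.5)
(array([355., 234.]), 621, -256, 96, 69, 48.4)
(array([281., 226.]), 639, -50, 85, 53, 11.7)
(array([411., 220.]), 655, -412, 87, 27, -33.2)
(array([394., 210.]), 689, -359, 119, 80, -31.4)
```

View pics/crop.png

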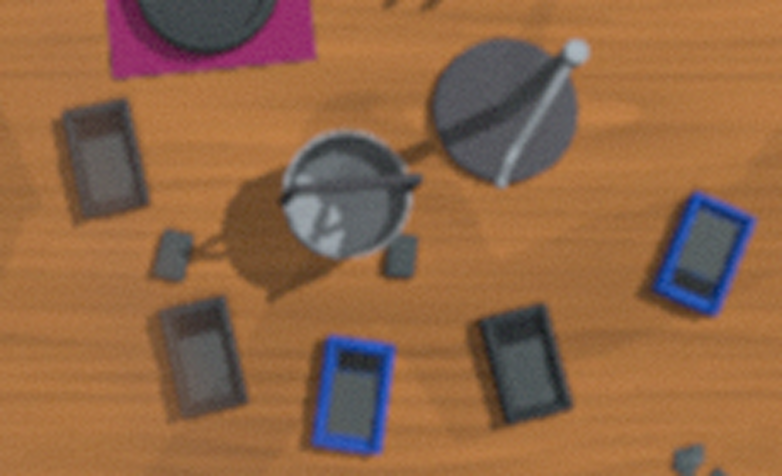

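View pics/case.png

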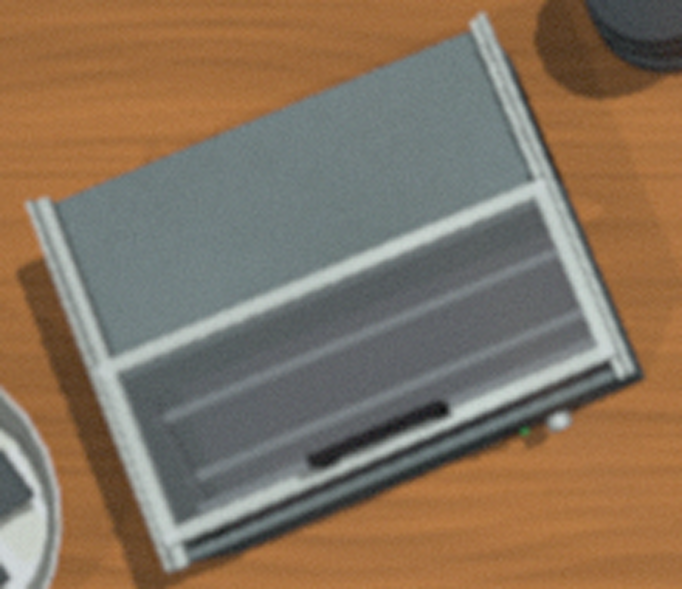

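```bash
cat > m.py <<'E'
from h import *
c=cap("top"); s=cap("scene")
def k(u,v): return u/3.1+40,v/3.1+145
def q(u,v): return u/3.4+250,v/3.4+180
P=lambda n,p,z: print(n,(onz(c,*p,z)*1000).round())
C={n:onz(c,*k(*p),.136)*1000 for n,p in dict(LB=(27,203),RB=(484,12),RF=(637,378),LF=(168,572)).items()}
for n in C: print(n,C[n].round())
for a,b in ("LB","LF"),("RB","RF"),("LB","RB"),("LF","RF"):
    d=C[a]-C[b]; print(a,b,np.linalg.norm(d).round(),np.degrees(np.arctan2(d[1],d[0])).round(1))
P("handle",k(379,433),.171);P("hL",k(310,462),.174);P("hR",k(448,405),.174)
P("can rim",q(348,195),.08);P("canA",q(285,197),.146);P("canB",q(417,182),.146)
P("post",q(575,52),.255);P("base",q(505,110),.012);P("tip",q(503,183),.247)
# scene view triangulation
print("post",tri(c,q(575,52),s,(210,174))); print("tip",tri(c,q(503,183),s,(249,168)))
print("handle",tri(c,k(379,433),s,(497,266)))
E
python3 m.py
python3 - <<'E'
import cv2
a=cv2.imread("pics/scene0.png"); cv2.imwrite("pics/s_crop.png",cv2.resize(a[150:275,180:340],None,fx=4.5,fy=4.5,interpolation=cv2.INTER_CUBIC))
E
```

```text
LB [661. 522. 136.]
RB [820. 160. 136.]
RF [521.  31. 136.]
LF [368. 396. 136.]
LB LF 319.0 23.4
RB RF 326.0 23.4
LB RB 395.0 113.8
LF RF 396.0 112.7
handle [477. 224. 171.]
hL [455. 275. 174.]
hR [498. 171. 174.]
can rim [ 601. -241.   80.]
canA [ 592. -188.  146.]
canB [ 604. -285.  146.]
post [ 680. -378.  255.]
base [ 679. -378.   12.]
tip [ 591. -329.  247.]
post (array([ 0.67690488, -0.37376961,  0.24922882]), np.float64(0.01247244732865206))
tip (array([ 0.59260791, -0.33082607,  0.22860082]), np.float64(0.003544706440804673))
handle (array([0.47601427, 0.23054854, 0.15775724]), np.float64(0.005852183604194425))
```

View pics/s_crop.png

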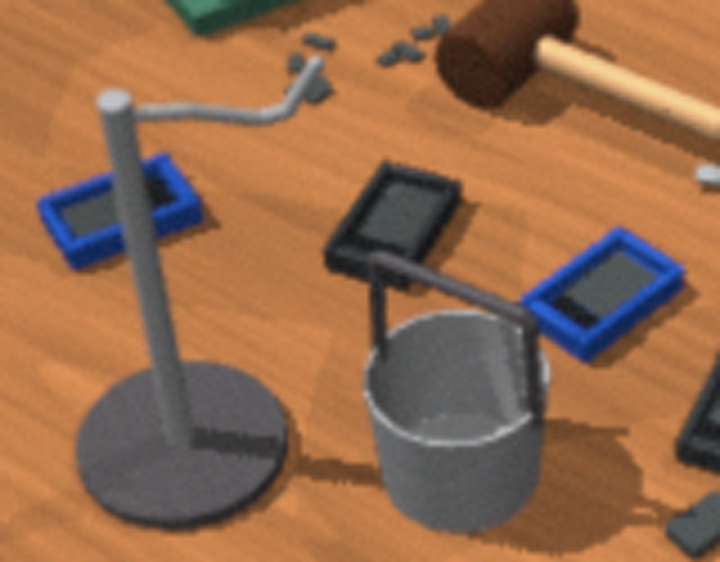

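Crops confirm three dark stones (two blue ones excluded). The can handle ends and the stand's hook are also clear, with the tip about 102 mm from the post as specified. The case yaw is about 23.4°.

```bash
python3 - <<'E'
from h import *
s=r.sense(); R=np.array(s["ee_rot"]); print(R.round(3).tolist(), "tool y angle",np.degrees(np.arctan2(R[1,1],R[0,1])))
E
python3 -m jog '1 50 50 0 0;1 50 50 0 0;1 50 50 0 0;1 50 50 0 0;1 20 50 0 0'
```

```text
[[-0.964, -0.266, -0.0], [-0.266, 0.964, 0.001], [0.0, 0.001, -1.0]] tool y angle 105.45407488194896
time_s: 0.88
tcp_pos: [0.3653, -0.3741, 0.2303]
ee_rot: [[-0.964, -0.268, 0.0], [-0.268, 0.964, -0.0], [-0.0, -0.0, -1.0]]
wrist_force: [0.2, 0.5, 0.2]
gripper_width: 0.999
gripper_force: 0.0
```

```bash
python3 -m jog '1 20 40 0 10;1 20 40 0 10;1 20 45 0 10;1 20 45 0 10;1 10 45 0 10' >/dev/null; python3 -m jog '1 10 45 0 10;1 0 45 0 10;1 0 45 0 10;1 0 45 0 10;1 0 45 0 8'; python3 -m jog '1 0 0 0 0;1 0 0 0 0'
```

```text
time_s: 2.12
tcp_pos: [0.4631, 0.0659, 0.2307]
ee_rot: [[0.403, -0.915, 0.0], [-0.915, -0.403, 0.0], [0.0, -0.0, -1.0]]
wrist_force: [1.5, 0.4, 0.3]
gripper_width: 0.996
gripper_force: 0.0
time_s: 2.38
tcp_pos: [0.4631, 0.0643, 0.2304]
ee_rot: [[0.398, -0.917, -0.0], [-0.917, -0.398, -0.0], [-0.0, 0.0, -1.0]]
wrist_force: [0.1, -0.1, 0.5]
gripper_width: 0.999
gripper_force: 0.0
```

```bash
python3 -m jog '1 0 35 20 0;1 0 35 20 0;1 0 35 20 0;1 0 30 0 0;1 0 0 0 0'; python3 -m jog '1 0 0 0 0' ; python3 - <<'E'
from h import *
c=cap("wrist","pics/w1.png"); print(c["o"],c["R"].round(2).tolist(),c["fovy"],proj(c,(.477,.224,.171)))
E
```

```text
time_s: 3.0
tcp_pos: [0.4636, 0.1997, 0.2903]
ee_rot: [[0.398, -0.917, -0.0], [-0.917, -0.398, -0.0], [-0.0, 0.0, -1.0]]
wrist_force: [0.5, 0.3, -0.0]
gripper_width: 0.996
gripper_force: 0.0
time_s: 3.12
tcp_pos: [0.4633, 0.1981, 0.2902]
ee_rot: [[0.397, -0.918, -0.001], [-0.918, -0.397, -0.001], [0.0, 0.001, -1.0]]
wrist_force: [0.2, -1.0, -0.4]
gripper_width: 1.002
gripper_force: 0.0
[0.49180728 0.13392605 0.44346816] [[-0.92, -0.38, -0.1], [-0.4, 0.89, 0.24], [0.0, 0.26, -0.97]] 60.60889576151345 (np.float64(292.0455524119147), np.float64(254.70927113472175))
```

View pics/w1.png

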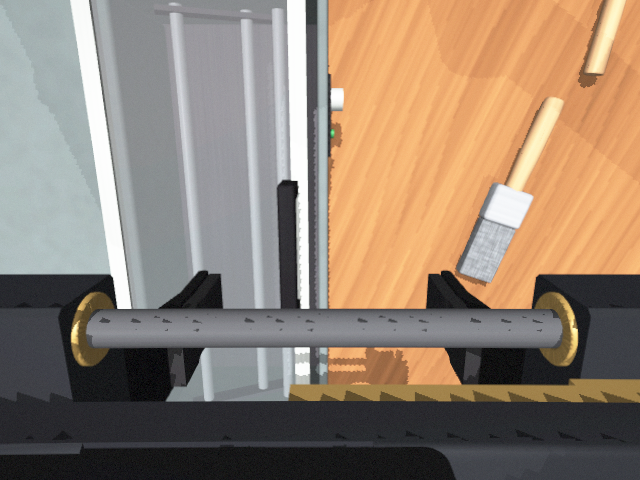

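Wrist view: handle bar at u≈280–298, v 182–300. The rods show through the glass: upper (176,10)–(194,260), lower (247,15)–(262,340).

```bash
python3 - <<'E'
from h import *
c=cap("wrist"); d=lambda a,b:(np.degrees(np.arctan2(*(a-b)[1::-1])).round(1))
h1,h2=onz(c,287,184,.174),onz(c,289,280,.174); print("h",h1*1000,h2*1000,d(h2,h1))
th=np.radians(23.2); X=np.array([np.cos(th),np.sin(th)]);Y=np.array([-X[1],X[0]])
for n,z,p,q,cx in (("up",.0846,(176,12),(192,230),26.3),("lo",.0654,(247,15),(257,230),-26.3)):
    a,b=onz(c,*p,z)*1000,onz(c,*q,z)*1000; print(n,a,b,d(b,a),"origin.X:",a[:2]@X-cx,b[:2]@X-cx,"Y of end",a[:2]@Y)
print("mine",np.array([533.7,251.6])@X,np.array([533.7,251.6])@Y, "h.X",h1[:2]@X*1000,h2[:2]@X*1000)
E
```

```text
h [498.70486743 178.98958099 174.        ] [472.17306513 241.03584515 174.        ] 113.2
up [631.50735938 102.8822696   84.6       ] [564.00482673 266.45835787  84.6       ] 112.4 origin.X: 594.6703687531187 597.0658820875633 Y of end -154.2144853018094
lo [584.43817493  79.86000989  65.4       ] [511.26870354 249.18596396  65.4       ] 113.4 origin.X: 594.9379849827146 594.3899277681948 Y of end -156.83253338066345
mine 589.658315013602 21.007654207926333 h.X 528.8887648470379 528.9450715281931
```

```bash
python3 -m jog '1 8 14 -30 0;1 8 13 -40 0;1 0 0 -40 0;1 0 0 -22 0;0 0 0 0 0'; python3 -m jog '0 0 0 0 0;0 0 0 0 0;0 0 0 0 0;0 0 0 0 0;0 0 0 0 0'
```

```text
time_s: 3.85
tcp_pos: [0.4786, 0.2247, 0.1569]
ee_rot: [[0.397, -0.918, -0.003], [-0.918, -0.397, -0.003], [0.001, 0.004, -1.0]]
wrist_force: [-0.0, 0.2, 1.3]
gripper_width: 0.953
gripper_force: 0.0
time_s: 4.47
tcp_pos: [0.4794, 0.2265, 0.1587]
ee_rot: [[0.398, -0.917, 0.0], [-0.917, -0.398, 0.0], [-0.0, -0.0, -1.0]]
wrist_force: [0.6, -0.4, 0.7]
gripper_width: 0.403
gripper_force: 0.0
```

Open to the end: about 150 mm along (0.919,0.394).

```bash
python3 -m jog '0 0 0 0 0;0 0 0 0 0;0 0 0 0 0;0 0 0 0 0;0 0 0 0 0'; python3 -m jog '0 18.4 7.9 0 0;0 18.4 7.9 0 0;0 18.4 7.9 0 0;0 18.4 7.9 0 0;0 18.4 7.9 0 0'; python3 -m jog '0 18.4 7.9 0 0;0 18.4 7.9 0 0;0 0 0 0 0;0 0 0 0 0;0 0 0 0 0'
```

```text
time_s: 5.1
tcp_pos: [0.4793, 0.2264, 0.1585]
ee_rot: [[0.398, -0.917, -0.0], [-0.917, -0.398, -0.0], [0.0, 0.0, -1.0]]
wrist_force: [0.5, -0.5, -0.0]
gripper_width: 0.134
gripper_force: 30.0
time_s: 5.72
tcp_pos: [0.5711, 0.2662, 0.1585]
ee_rot: [[0.398, -0.917, -0.002], [-0.917, -0.398, -0.0], [-0.0, 0.002, -1.0]]
wrist_force: [-3.2, 1.4, 2.7]
gripper_width: 0.133
gripper_force: 30.0
time_s: 6.35
tcp_pos: [0.6042, 0.2804, 0.1584]
ee_rot: [[0.398, -0.917, -0.009], [-0.917, -0.398, -0.004], [0.0, 0.01, -1.0]]
wrist_force: [-11.5, -0.7, 6.3]
gripper_width: 0.136
gripper_force: 29.9
```

```bash
python3 -m jog '0.3 0 0 0 0;0.6 0 0 0 0;1 0 0 0 0;1 0 0 0 0;1 0 0 0 0'; python3 -m jog '1 0 0 40 0;1 0 0 40 0;1 -25 0 20 -10;1 -30 -10 0 -10;1 -30 -30 0 -10'; python3 -m jog '1 -20 -30 0 -10;1 -20 -30 0 -10;1 0 -20 0 -10;1 0 0 0 -10;1 0 0 0 -10'; python3 -m jog '1 0 0 0 -10;1 0 0 0 0;1 0 0 0 0' ; python3 - <<'E'
from h import *
c=cap("wrist","pics/w2.png"); c=cap("top","pics/top2.png")
E
```

```text
time_s: 6.98
tcp_pos: [0.6084, 0.2816, 0.1584]
ee_rot: [[0.398, -0.917, 0.0], [-0.917, -0.398, -0.0], [0.0, -0.0, -1.0]]
wrist_force: [-0.1, 0.2, 1.0]
gripper_width: 0.62
gripper_force: 0.0
time_s: 7.6
tcp_pos: [0.5225, 0.2421, 0.2586]
ee_rot: [[-0.118, -0.993, 0.001], [-0.993, 0.118, 0.001], [-0.001, -0.0, -1.0]]
wrist_force: [0.2, -0.5, 1.0]
gripper_width: 0.997
gripper_force: 0.0
time_s: 8.22
tcp_pos: [0.4832, 0.1613, 0.2589]
ee_rot: [[-0.838, -0.546, 0.001], [-0.546, 0.838, 0.001], [-0.001, 0.0, -1.0]]
wrist_force: [0.2, -0.2, -0.1]
gripper_width: 1.003
gripper_force: 0.0
time_s: 8.6
tcp_pos: [0.4832, 0.1617, 0.2586]
ee_rot: [[-0.916, -0.4, 0.0], [-0.4, 0.916, 0.0], [-0.0, -0.0, -1.0]]
wrist_force: [-0.2, 0.8, -0.3]
gripper_width: 1.001
gripper_force: 0.0
```

View pics/w2.png

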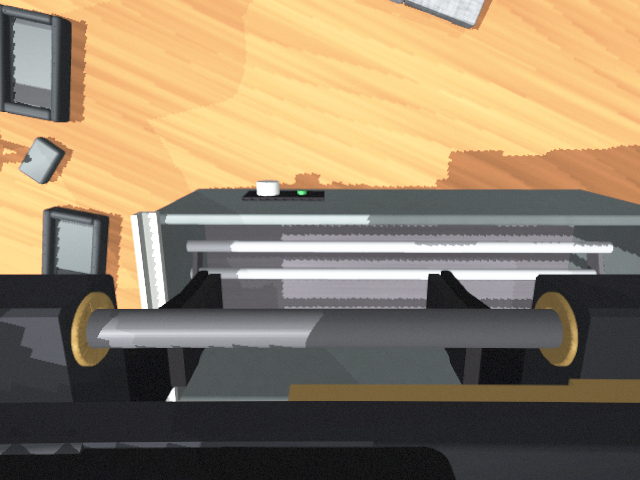

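Wrist view: stop rod ends at (187,246)–(612,248), lower rod at v≈274, front wall top edge at v≈219.

```bash
python3 - <<'E'
from h import *
c=cap("wrist")
th=np.radians(23.3); X=np.array([np.cos(th),np.sin(th)]);Y=np.array([-X[1],X[0]])
for n,z,p,q,cx in (("stop",.067,(187,246),(612,247.5),-51.6),("lo",.0645,(240,274),(420,274.5),-26.3)):
    a,b=onz(c,*p,z)*1000,onz(c,*q,z)*1000; d=b-a
    print(n,a.round(1),b.round(1),np.linalg.norm(d),np.degrees(np.arctan2(d[1],d[0]))-90,"X0",a[:2]@X-cx,b[:2]@X-cx,"Ymid",(a+b)[:2]@Y/2)
# top view: rod colors along a case-x line through Y=25
t=cap("top"); g=t["pixels"].mean(2)
for y in (-60,0,60):
    o=[]
    for x in range(-75,60,3):
        w=(595+x)*X+(25+y)*Y; u,v=proj(t,(w[0]/1e3,w[1]/1e3,(75+x*.364)/1e3)); o.append(int(cv2.getRectSubPix(g.astype(np.float32),(1,1),(u,v))[0,0]))
    print(y,o)
im=t["pixels"][145:335,40:260,::-1]; cv2.imwrite("pics/case2.png",cv2.resize(im,None,fx=3.1,fy=3.1,interpolation=cv2.INTER_CUBIC))
E
```

```text
stop [562.3  65.6  67. ] [415.8 405.9  67. ] 370.44889621984044 23.291639237591696 X0 593.9684283393392 594.0224852911957 Ymid 23.10650255226863
lo [569.4 117.1  64.5] [505.3 265.7  64.5] 161.8224744244986 23.323627969452417 X0 595.5751851361304 595.5084518373336 Ymid -36.7481925518576
-60 [53, 54, 55, 52, 49, 52, 55, 52, 56, 54, 52, 50, 49, 50, 50, 52, 50, 45, 46, 52, 65, 73, 79, 84, 86, 87, 88, 82, 66, 62, 70, 90, 118, 150, 147, 114, 87, 77, 62, 52, 52, 44, 51, 45, 45]
0 [29, 31, 40, 40, 46, 45, 47, 46, 44, 44, 46, 46, 48, 53, 72, 77, 72, 70, 66, 67, 70, 68, 66, 62, 61, 58, 54, 57, 60, 60, 66, 89, 124, 157, 148, 110, 86, 74, 61, 51, 44, 43, 44, 44, 42]
60 [83, 87, 90, 93, 91, 91, 92, 93, 94, 96, 104, 112, 112, 103, 90, 87, 81, 81, 81, 79, 76, 73, 76, 75, 78, 81, 80, 76, 80, 81, 78, 78, 77, 76, 77, 75, 82, 81, 84, 84, 84, 89, 88, 76, 53]
```

View pics/case2.png

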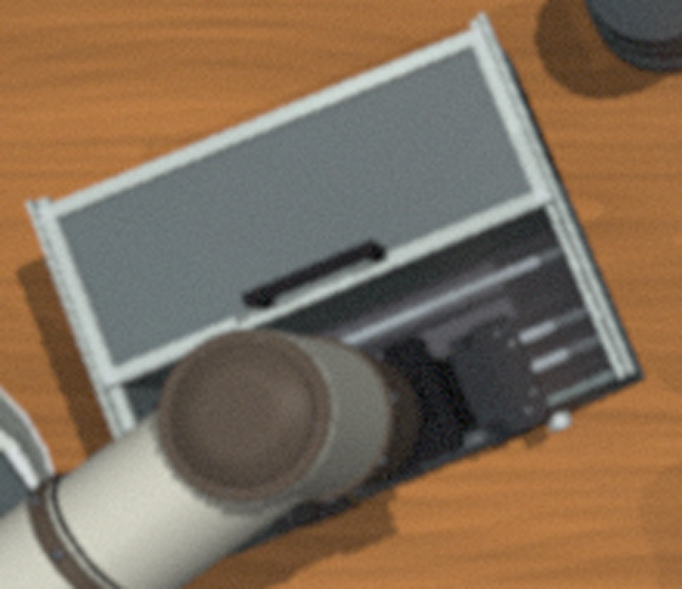

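Cover is fully open. Rack geometry checks out: rod length 370.4 against 370, yaw 23.3°, origin (537,256). Now to the stone at (479,-129).

```bash
python3 -m jog '1 5 -30 0 -5;1 10 -50 0 -5.5;1 15 -60 0 0;1 15 -60 0 0;1 5 -50 0 0'; python3 -m jog '1 0 -30 0 0;1 0 0 0 0;1 0 0 0 0'; cat > ws.py <<'E'
from stones import *
import sys
c=cap("wrist"); o,z=stones(c,float(sys.argv[1]) if len(sys.argv)>1 else .02,roi=(0,0,640,275))
for s in o: print(s)
if len(sys.argv)>2: cv2.imwrite(sys.argv[2],np.hstack([c["pixels"][:,:,::-1],cv2.merge([z*255]*3)])[::2,::2])
E
python3 ws.py .02 pics/w3.png;  python3 - <<'E'
from stones import *
c=cap("top")
for s in stones(c)[0]:print(s)
E
```

```text
time_s: 9.43
tcp_pos: [0.5336, -0.0904, 0.2585]
ee_rot: [[-0.975, -0.224, 0.0], [-0.224, 0.975, -0.0], [-0.0, -0.0, -1.0]]
wrist_force: [1.2, 0.5, -0.2]
gripper_width: 1.0
gripper_force: 0.0
time_s: 9.8
tcp_pos: [0.5332, -0.118, 0.2585]
ee_rot: [[-0.974, -0.225, -0.0], [-0.225, 0.974, 0.0], [0.0, 0.0, -1.0]]
wrist_force: [-0.4, 0.4, -0.1]
gripper_width: 1.0
gripper_force: 0.0
(array([367., 270.]), 596, -59, 53, 8, -77.1)
(array([224., 267.]), 625, -200, 26, 10, -32.3)
(array([ 82., 253.]), 639, -336, 70, 55, -83.6)
(array([571., 229.]), 517, 117, 149, 49, -66.4)
(array([315., 149.]), 481, -129, 82, 42, 14.4)
(array([198., 104.]), 474, -249, 32, 15, 81.7)
(array([76., 64.]), 466, -357, 87, 11, 13.7)
(array([28., 58.]), 476, -391, 87, 43, 8.3)
(array([354., 298.]), 441, -249, 45, 32, -9.5)
(array([404., 287.]), 472, -388, 87, 56, 14.0)
(array([313., 251.]), 551, -145, 287, 240, 82.0)
(array([411., 220.]), 655, -412, 87, 27, -34.4)
(array([394., 210.]), 689, -359, 119, 79, -30.9)
```

View pics/w3.png

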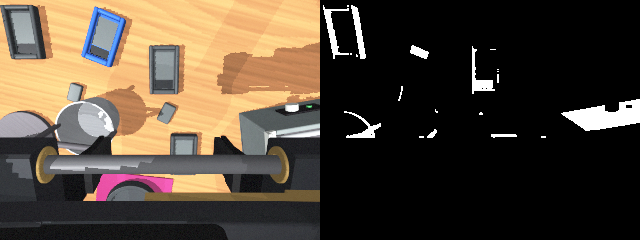

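Half-size wrist view: stone A at full-res (332,138), the can at (175,240), the blue stone at (208,72). My mask needs a saturation test instead.

```bash
cat > ws.py <<'E'
from h import *
import sys
c=cap("wrist"); im=c["pixels"].astype(float); mx=im.max(2); mn=im.min(2)
z=(((mx-mn)/(mx+1)<.3)).astype(np.uint8); z[275:]=0
z=cv2.morphologyEx(z,cv2.MORPH_OPEN,np.ones((5,5)))
zt=float(sys.argv[1]) if len(sys.argv)>1 else .02
for k in cv2.findContours(z,cv2.RETR_EXTERNAL,cv2.CHAIN_APPROX_NONE)[0]:
    a=cv2.contourArea(k)
    if a<2500 or a>15000: continue
    P=np.array([onz(c,u,v,zt)[:2] for u,v in k[:,0]])*1000
    (cx,cy),(w,h),a=cv2.minAreaRect(P.astype(np.float32))
    if w<h: w,h,a=h,w,a+90
    print(k[:,0].mean(0).round(),round(cx,1),round(cy,1),round(w),round(h),round((a+90)%180-90,1))
E
python3 ws.py
```

```text
[565. 241.] 528.5 120.5 158 80 -69.1
[122. 238.] 601.9 -311.9 239 109 -77.1
[327. 138.] 479.4 -126.8 88 55 12.8
[46. 62.] 472.0 -382.1 88 63 13.5
```

```bash
python3 -m jog '1 -30 -5 -40 0;1 -24 -4 -50 0;1 0 0 -50 0;1 0 0 -50 0;1 0 0 -40 0'; python3 -m jog '1 0 0 -16 0;0.7 0 0 0 0;0 0 0 0 0;0 0 0 0 0;0 0 0 0 0'; python3 -m jog '0 0 0 0 0;0 0 0 0 0;0 0 0 0 0'
```

```text
time_s: 10.58
tcp_pos: [0.479, -0.1264, 0.0272]
ee_rot: [[-0.974, -0.226, -0.0], [-0.226, 0.974, -0.0], [0.0, 0.0, -1.0]]
wrist_force: [1.3, 0.2, 0.7]
gripper_width: 1.002
gripper_force: 0.0
time_s: 11.2
tcp_pos: [0.4798, -0.1272, 0.0134]
ee_rot: [[-0.975, -0.224, 0.002], [-0.224, 0.975, 0.0], [-0.002, -0.0, -1.0]]
wrist_force: [-0.3, 2.2, 2.4]
gripper_width: 0.64
gripper_force: 30.0
time_s: 11.58
tcp_pos: [0.4797, -0.1272, 0.0134]
ee_rot: [[-0.974, -0.224, 0.001], [-0.224, 0.975, 0.0], [-0.001, -0.0, -1.0]]
wrist_force: [-0.9, 1.7, 5.4]
gripper_width: 0.642
gripper_force: 30.0
```

```bash
python3 -m jog '0 0 0 30 0;0 0 0 50 0;0 0 10 50 0;0 5 40 40 0;0 10 50 17 5'; python3 -m jog '0 10 60 0 5.4;0 10 60 0 0;0 0 60 0 0;0 0 60 0 0;0 0 60 0 0';  python3 -m jog '0 -5 40 0 0;0 -10 30 0 0;0 -6 9 0 0;0 0 0 0 0;0 0 0 0 0'
```

```text
time_s: 12.2
tcp_pos: [0.4944, -0.0267, 0.2017]
ee_rot: [[-0.951, -0.308, 0.003], [-0.308, 0.951, 0.001], [-0.004, -0.0, -1.0]]
wrist_force: [1.4, 1.2, -3.2]
gripper_width: 0.643
gripper_force: 30.0
time_s: 12.82
tcp_pos: [0.5132, 0.2741, 0.1985]
ee_rot: [[-0.918, -0.396, -0.002], [-0.396, 0.918, -0.001], [0.002, -0.0, -1.0]]
wrist_force: [1.3, 0.4, -2.9]
gripper_width: 0.635
gripper_force: 30.0
time_s: 13.45
tcp_pos: [0.4933, 0.3505, 0.1994]
ee_rot: [[-0.918, -0.395, -0.001], [-0.395, 0.918, -0.001], [0.001, -0.0, -1.0]]
wrist_force: [0.3, 0.1, -3.8]
gripper_width: 0.641
gripper_force: 30.0
```

```bash
python3 -m jog '0 1 2 -40 0;0 0 0 -35 0;0 0 0 -17 0;0 0 0 0 0;0 0 0 0 0'; python3 -m jog '0 0 0 -3 0;0 0 0 -3 0;0 0 0 -3 0;0 0 0 0 0';python3 -m jog '0 0 0 -2 0;0 0 0 -2 0;0 0 0 0 0'
```

```text
time_s: 14.08
tcp_pos: [0.4953, 0.3543, 0.1092]
ee_rot: [[-0.918, -0.397, 0.002], [-0.397, 0.918, 0.002], [-0.003, 0.001, -1.0]]
wrist_force: [-0.4, -0.0, -1.7]
gripper_width: 0.64
gripper_force: 30.0
time_s: 14.58
tcp_pos: [0.4942, 0.3538, 0.0985]
ee_rot: [[-0.918, -0.397, 0.0], [-0.397, 0.918, -0.0], [-0.0, -0.0, -1.0]]
wrist_force: [-0.8, -0.1, -2.6]
gripper_width: 0.643
gripper_force: 30.0
time_s: 14.95
tcp_pos: [0.4939, 0.3537, 0.0967]
ee_rot: [[-0.918, -0.397, 0.0], [-0.397, 0.918, -0.0], [-0.0, -0.0, -1.0]]
wrist_force: [-5.3, -1.7, 7.8]
gripper_width: 0.64
gripper_force: 30.0
```

```bash
python3 -m jog '0 0 0 -2 0;0 0 0 -2 0;0 0 0 0 0' | grep -E "pos|force";python3 -m jog '0 0 0 -2 0;0 0 0 -2 0;0 0 0 0 0'| grep -E "pos|force"
```

```text
tcp_pos: [0.4935, 0.3534, 0.0926]
wrist_force: [-7.0, -2.4, 8.0]
gripper_force: 30.0
tcp_pos: [0.4934, 0.3534, 0.0885]
wrist_force: [-6.1, -2.1, 8.0]
gripper_force: 30.0
```

Steady ~8 N: it is pivoting in the grip as intended. Finishing the descent and releasing.

```bash
python3 -m jog '0 0 0 -2 0;0 0 0 -1.5 0;0 0 0 0 0' | grep -E "pos|force";python3 -m jog '0.66 0 0 0 0;0.7 0 0 0 0;0.75 0 0 0 0;0.8 0 0 0 0;0.8 0 0 0 0'| grep -E "pos|force|width"; python3 -m jog '0.8 0 0 30 0;0.8 0 0 40 0;0.8 25 10 40 0;1 25 10 0 0;1 0 0 0 0'| grep -E "pos|force|width"; python3 -m jog '1 25 10 0 0;1 0 0 0 0;1 0 0 0 0'| grep -E "pos"; python3 -c "
from h import *
cap('wrist','pics/w4.png');cap('scene','pics/s4.png')"
```

```text
tcp_pos: [0.4935, 0.3534, 0.0872]
wrist_force: [-9.6, -3.2, 18.3]
gripper_force: 30.0
tcp_pos: [0.4942, 0.3537, 0.0827]
wrist_force: [0.1, 0.5, 0.1]
gripper_width: 0.793
gripper_force: 0.0
tcp_pos: [0.5452, 0.374, 0.1927]
wrist_force: [-0.6, -1.3, -0.7]
gripper_width: 0.942
gripper_force: 0.0
tcp_pos: [0.5682, 0.3832, 0.1923]
```

View pics/w4.png

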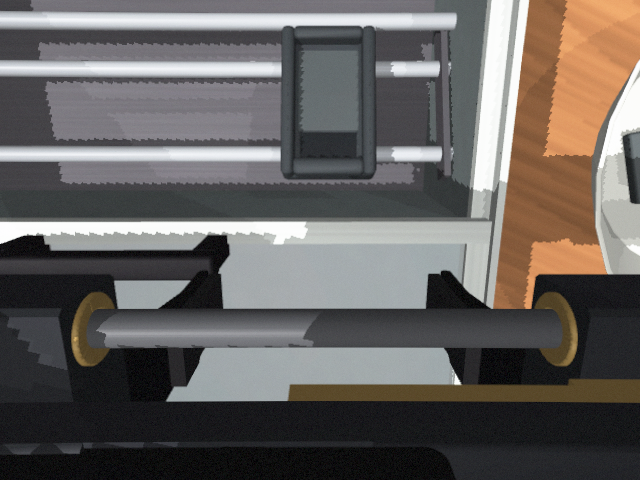

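Wrist view: the stone lies across both rods, lengthwise (u 283–375, v 27–178), low end by the stop rod (v≈20). Checking with numbers.

```bash
cat >> h.py <<'E'
_t=np.radians(23.3); CX=np.array([np.cos(_t),np.sin(_t),0]); CY=np.array([-CX[1],CX[0],0]); CZ=np.array([0,0,1.])
_a=np.radians(20); RO=.5943*CX+.0231*CY+.075*CZ; RX=np.cos(_a)*CX+np.sin(_a)*CZ; RZ=-np.sin(_a)*CX+np.cos(_a)*CZ
def onrack(c,u,v,z):
    d=ray(c,u,v); p=c["o"]+d*((RO+z*RZ-c["o"])@RZ)/(d@RZ)-RO; return (p@RX*1e3).round(1),(p@CY*1e3).round(1)
E
python3 - <<'E'
from h import *
c=cap("wrist")
for n,u,v,z in (("lowedge",328,28,.02),("up top",328,160,.02),("up top/bot",328,178,.02),("upbot",328,178,0),("L",284,100,.02),("R",375,100,.02),("stop axis top",150,20,.013),("lorod",150,68,0),("uprod",150,153,0)): print(n,onrack(c,u,v,z))
im=c["pixels"][:,:,::-1]; cv2.imwrite("pics/c4.png",cv2.resize(im[0:230,230:500],None,fx=2.5,fy=2.5))
E
```

```text
lowedge (np.float64(-40.2), np.float64(106.8))
up top (np.float64(39.0), np.float64(106.7))
up top/bot (np.float64(49.5), np.float64(106.7))
upbot (np.float64(45.1), np.float64(106.9))
L (np.float64(3.5), np.float64(81.1))
R (np.float64(3.5), np.float64(134.1))
stop axis top (np.float64(-49.0), np.float64(-1.1))
lorod (np.float64(-25.5), np.float64(-5.9))
uprod (np.float64(29.4), np.float64(-4.1))
```

View pics/c4.png

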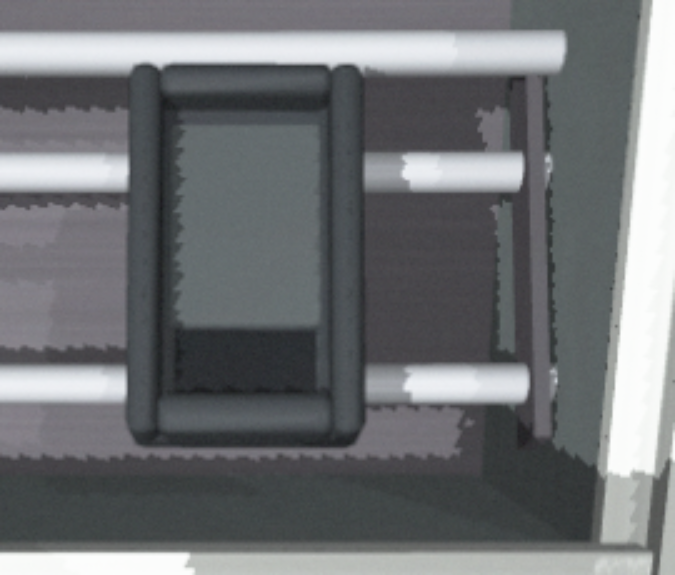

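Crop confirms it: flat on both rods, low end at the stop rod (x≈0–3 mm, inside the limits). Next, stone B near (639,-50).

```bash
python3 -m jog '1 0 0 50 0;1 10 -40 20 0;1 20 -50 0 0;1 20 -60 0 -5;1 20 -60 0 -5.5'| grep -E "pos"; python3 -m jog '1 20 -60 0 0;1 20 -60 0 0;1 16 -50 0 0;1 0 -40 0 0;1 0 0 0 0'| grep -E "pos"; python3 -m jog '1 0 0 0 0;1 0 0 0 0'| grep -E "pos|rot"; python3 ws.py
```

```text
tcp_pos: [0.6385, 0.1736, 0.2635]
tcp_pos: [0.6937, -0.0364, 0.2631]
tcp_pos: [0.6941, -0.0321, 0.2633]
ee_rot: [[-0.975, -0.224, 0.0], [-0.224, 0.975, 0.0], [-0.0, 0.0, -1.0]]
[210. 247.] 762.1 -134.7 119 73 -77.2
[320. 136.] 640.3 -47.4 88 55 12.5
[ 13. 106.] 678.0 -321.7 102 34 1.0
[89. 44.] 614.3 -260.9 150 84 -76.5
```

```bash
python3 -m jog '1 -30 -8 -40 0;1 -24 -7 -50 0;1 0 0 -50 0;1 0 0 -50 0;1 0 0 -40 0'|grep pos; python3 -m jog '1 0 0 -20 0;0.7 0 0 0 0;0 0 0 0 0;0 0 0 0 0;0 0 0 0 0'|grep pos; python3 -m jog '0 0 0 0 0;0 0 0 0 0;0 0 0 0 0' | grep -E "pos|width|force"
```

```text
tcp_pos: [0.6397, -0.0474, 0.0313]
tcp_pos: [0.6407, -0.0483, 0.0141]
tcp_pos: [0.6407, -0.0483, 0.0141]
wrist_force: [-1.2, 2.3, 5.2]
gripper_width: 0.636
gripper_force: 30.0
```

```bash
python3 -m jog '0 0 0 30 0;0 0 0 50 0;0 0 0 50 0;0 -15 40 40 0;0 -20 50 16 5'|grep pos; python3 -m jog '0 -20 50 0 5.4;0 -20 50 0 0;0 -15 50 0 0;0 -10 40 0 0;0 -5 24 0 0'|grep pos;  python3 -m jog '0 0 0 0 0;0 0 0 0 0'
```

```text
tcp_pos: [0.6058, 0.0418, 0.2011]
tcp_pos: [0.534, 0.2571, 0.198]
time_s: 22.52
tcp_pos: [0.5349, 0.2548, 0.1983]
ee_rot: [[-0.919, -0.395, -0.001], [-0.395, 0.919, -0.001], [0.002, -0.0, -1.0]]
wrist_force: [0.1, -0.7, -1.8]
gripper_width: 0.641
gripper_force: 30.0
```

```bash
python3 -m jog '0 0 1 -40 0;0 0 0 -35 0;0 0 0 -18 0;0 0 0 0 0;0 0 0 0 0'|grep pos; python3 -m jog '0 0 0 -4 0;0 0 0 -3 0;0 0 0 -2 0;0 0 0 -2 0;0 0 0 0 0'| grep -E "pos|force";python3 -m jog '0 0 0 -2 0;0 0 0 -2 0;0 0 0 -2 0;0 0 0 0 0'| grep -E "pos|force"
```

```text
tcp_pos: [0.5361, 0.2563, 0.107]
tcp_pos: [0.535, 0.2564, 0.0971]
wrist_force: [-4.1, -2.0, 7.8]
gripper_force: 30.0
tcp_pos: [0.5344, 0.2561, 0.0909]
wrist_force: [-5.7, -1.5, 8.3]
gripper_force: 30.0
```

```bash
python3 -m jog '0 0 0 -2 0;0 0 0 -1.5 0;0 0 0 0 0' | grep -E "pos|force"; python3 -m jog '0 0 0 -1 0;0 0 0 0 0' | grep -E "pos|force"
```

```text
tcp_pos: [0.5345, 0.2562, 0.0874]
wrist_force: [-5.7, -2.0, 9.2]
gripper_force: 30.0
tcp_pos: [0.5345, 0.2562, 0.0874]
wrist_force: [-8.5, -2.1, 13.0]
gripper_force: 30.0
```

```bash
python3 -m jog '0.66 0 0 0 0;0.7 0 0 0 0;0.75 0 0 0 0;0.8 0 0 0 0;0.8 0 0 0 0'| grep -E "pos|width"; python3 -m jog '0.8 0 0 30 0;0.8 0 0 50 0;1 0 0 50 0;1 0 -30 45 0;1 0 -55 0 0'| grep -E "pos|width"; python3 -m jog '1 0 -60 0 -5;1 0 -60 0 -5;1 0 -60 0 0;1 0 -60 0 0;1 0 -60 0 0'| grep -E "pos"; python3 -m jog '1 0 -60 0 0;1 0 -60 0 0;1 -3 -60 0 0;1 -4 -50 0 0;1 0 0 0 0'| grep -E "pos";python3 -m jog '1 0 0 0 0;1 0 0 0 0'| grep -E "pos|rot"; python3 ws.py
```

```text
tcp_pos: [0.5353, 0.2565, 0.0844]
gripper_width: 0.792
tcp_pos: [0.5373, 0.1727, 0.264]
gripper_width: 0.985
tcp_pos: [0.535, -0.1303, 0.2597]
tcp_pos: [0.5272, -0.3616, 0.2583]
tcp_pos: [0.5285, -0.3573, 0.2598]
ee_rot: [[-0.973, -0.231, 0.0], [-0.231, 0.973, 0.0], [-0.0, 0.0, -1.0]]
[305. 131.] 473.0 -388.2 88 54 13.7
```

```bash
python3 -m jog '1 -30 -16 -30 0;1 -25.5 -15 -50 0;1 0 0 -50 0;1 0 0 -50 0;1 0 0 -46 0'|grep pos; python3 -m jog '1 0 0 -20 0;0.7 0 0 0 0;0 0 0 0 0;0 0 0 0 0;0 0 0 0 0'|grep pos; python3 -m jog '0 0 0 0 0;0 0 0 0 0;0 0 0 0 0' | grep -E "pos|width|force"
```

```text
tcp_pos: [0.4732, -0.3885, 0.0326]
tcp_pos: [0.4733, -0.3895, 0.0148]
tcp_pos: [0.4732, -0.3895, 0.0148]
wrist_force: [-0.9, 2.6, 5.1]
gripper_width: 0.643
gripper_force: 30.0
```

```bash
python3 -m jog '0 0 0 30 0;0 0 0 50 0;0 0 20 50 0;0 0 50 40 0;0 0 60 15 5'|grep pos; python3 -m jog '0 0 60 0 5;0 5 60 0 0;0 15 60 0 0;0 20 60 0 0;0 20 60 0 0'|grep pos;  python3 -m jog '0 20 50 0 0;0 15 40 0 0;0 9 29 0 0;0 0 0 0 0;0 0 0 0 0'|grep -E "pos|rot|width"
```

```text
tcp_pos: [0.4735, -0.2603, 0.1997]
tcp_pos: [0.532, 0.0397, 0.1972]
tcp_pos: [0.5755, 0.1563, 0.1968]
ee_rot: [[-0.919, -0.395, -0.002], [-0.395, 0.919, -0.001], [0.002, 0.0, -1.0]]
gripper_width: 0.643
```

```bash
python3 -m jog '0 1.5 3 -40 0;0 0 0 -35 0;0 0 0 -18 0;0 0 0 0 0;0 0 0 0 0'|grep pos; python3 -m jog '0 0 0 -3 0;0 0 0 -2 0;0 0 0 -2 0;0 0 0 -2 0;0 0 0 0 0'| grep -E "pos|force";python3 -m jog '0 0 0 -2 0;0 0 0 -2 0;0 0 0 -2 0;0 0 0 0 0'| grep -E "pos|force"
```

```text
tcp_pos: [0.5784, 0.1595, 0.1058]
tcp_pos: [0.5775, 0.1599, 0.0977]
wrist_force: [-4.8, -1.5, 8.6]
gripper_force: 30.0
tcp_pos: [0.5768, 0.1596, 0.0915]
wrist_force: [-6.2, -0.4, 8.3]
gripper_force: 30.0
```

```bash
python3 -m jog '0 0 0 -2 0;0 0 0 -1 0;0 0 0 0 0' | grep -E "pos|force"; python3 -m jog '0 0 0 -1 0;0 0 0 0 0' | grep -E "pos|force"; python3 -m jog '0.66 0 0 0 0;0.7 0 0 0 0;0.75 0 0 0 0;0.8 0 0 0 0;0.8 0 0 0 0'| grep -E "pos|width"; python3 -m jog '0.8 0 0 30 0;0.8 0 0 50 0;1 5 15 50 0;1 10 20 0 0;1 15 30 0 0'| grep -E "pos|width"; python3 -m jog '1 20 30 0 0;1 5 5 0 0;1 0 0 0 0;1 0 0 0 0'|grep pos; python3 -c "
from h import *
cap('wrist','pics/w5.png')"
```

```text
tcp_pos: [0.5768, 0.1596, 0.0885]
wrist_force: [-6.2, -0.2, 7.8]
gripper_force: 30.0
tcp_pos: [0.5768, 0.1596, 0.0884]
wrist_force: [-9.0, -1.0, 12.7]
gripper_force: 30.0
tcp_pos: [0.5778, 0.1599, 0.0854]
gripper_width: 0.793
tcp_pos: [0.6081, 0.2252, 0.217]
gripper_width: 0.985
tcp_pos: [0.6324, 0.2591, 0.2157]
```

View pics/w5.png

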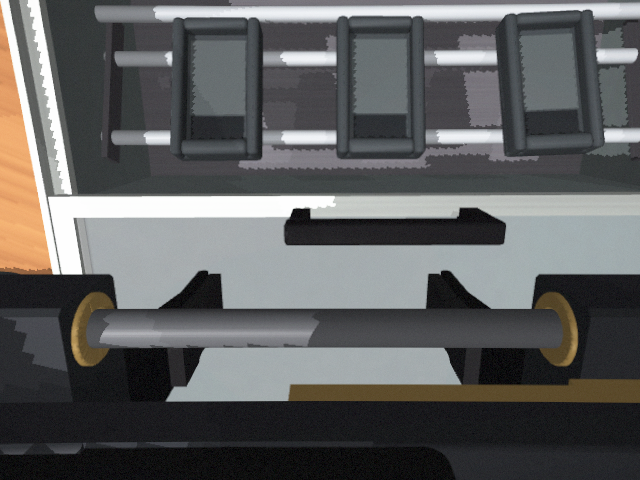

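Wrist view: stones at u≈217, 380 and 550. The right one looks a few degrees turned (corners (499,15),(573,9),(513,155),(600,148)). I'll compute positions.

```bash
python3 - <<'E'
from h import *
c=cap("wrist"); 
for n,pts in dict(L=[(177,17),(258,18),(178,158),(260,157)],M=[(340,16),(413,15),(342,157),(423,156)],R=[(499,15),(573,9),(513,155),(600,148)]).items():
    P=np.array([onrack(c,u,v,z) for (u,v),z in zip(pts,(.02,.02,0.,0.))]); print(n,P.tolist(),"mid",P.mean(0).round(1),"yaw",np.degrees(np.arctan2(*(P[2:].mean(0)-P[:2].mean(0))[::-1])).round(1))
print("uprod",onrack(c,300,135,0),onrack(c,470,135,0),"lorod",onrack(c,300,58,0),onrack(c,470,56,0),"stop",onrack(c,300,15,.013),onrack(c,480,13,.013))
im=c["pixels"][:,:,::-1]; cv2.imwrite("pics/c5.png",cv2.resize(im[0:180,140:640],None,fx=1.6,fy=3))
E
```

```text
L [[-41.5, -128.2], [-40.9, -76.7], [44.3, -132.6], [43.6, -77.8]] mid [   1.4 -103.8] yaw -1.8
M [[-42.2, -24.5], [-42.6, 21.9], [43.7, -22.9], [43.2, 31.4]] mid [0.5 1.5] yaw 3.7
R [[-42.1, 76.4], [-45.4, 123.0], [42.9, 91.3], [38.5, 148.8]] mid [ -1.5 109.9] yaw 13.5
uprod (np.float64(28.6), np.float64(-51.1)) (np.float64(29.0), np.float64(63.1)) lorod (np.float64(-25.2), np.float64(-51.2)) (np.float64(-26.0), np.float64(64.7)) stop (np.float64(-47.4), np.float64(-50.4)) (np.float64(-48.1), np.float64(67.2))
```

View pics/c5.png

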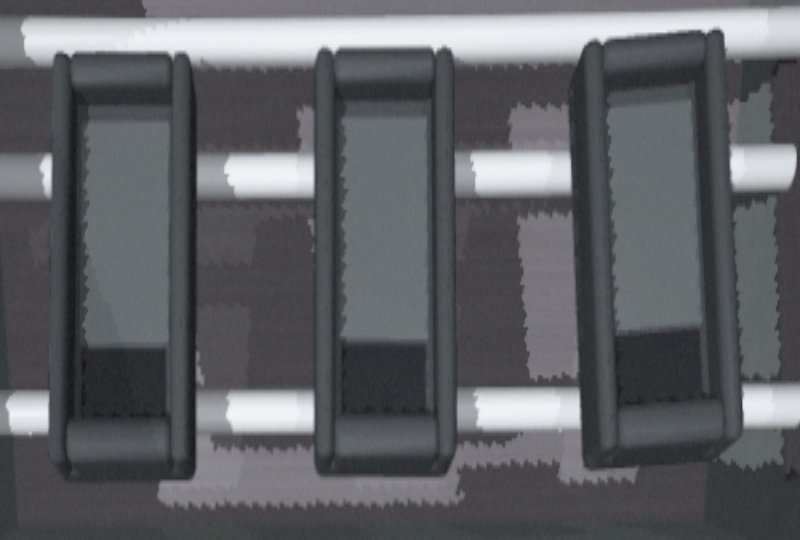

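The left and middle stones are at x≈1, flat. The right one has been disturbed, about 4–5° yaw, still against the stop. I'll straighten it with a light squeeze.

```bash
python3 -m jog '1 -30 22 0 0;1 -40 28 0 0;1 -40 28 0 0;1 -29 19 0 0;1 0 0 0 0'|grep pos; python3 -m jog '1 0 0 0 0;1 0 0 0 0'|grep pos
```

```text
tcp_pos: [0.4921, 0.3577, 0.2165]
tcp_pos: [0.4945, 0.3561, 0.2156]
```

```bash
python3 -m jog '1 0 0 -50 0;1 0 0 -40 0;1 0 0 -34 0;1 0 0 0 0;0.8 0 0 0 0'|grep -E "pos|force"; python3 -m jog '0.75 0 0 0 0;0.7 0 0 0 0;0.67 0 0 0 0;0.64 0 0 0 0;0.64 0 0 0 0'|grep -E "pos|force|width"; python3 -m jog '0.64 0 0 0 0;0.64 0 0 0 0;0.7 0 0 0 0;0.75 0 0 0 0;0.85 0 0 0 0'|grep -E "pos|force|width"; python3 -m jog '0.9 0 0 0 0;0.9 0 0 40 0;0.9 0 0 50 0;1 0 0 35 0;1 0 0 0 0'|grep -E "pos|width"; python3 -m jog '1 30 -20 0 0;1 40 -30 0 0;1 40 -30 0 0;1 28 -17 0 0;1 0 0 0 0'|grep -E "pos"; python3 -m jog '1 0 0 0 0;1 0 0 0 0'|grep pos; python3 -c "
from h import *
c=cap('wrist');im=c['pixels'][:,:,::-1]; cv2.imwrite('pics/c6.png',cv2.resize(im[0:180,140:640],None,fx=1.6,fy=3))"
```

```text
tcp_pos: [0.4951, 0.3573, 0.0929]
wrist_force: [0.7, -0.0, 0.5]
gripper_force: 0.0
tcp_pos: [0.4938, 0.3576, 0.0921]
wrist_force: [-1.4, 2.2, 2.1]
gripper_width: 0.644
gripper_force: 8.2
tcp_pos: [0.4937, 0.3563, 0.0911]
wrist_force: [1.1, 0.2, -0.2]
gripper_width: 0.796
gripper_force: 0.0
tcp_pos: [0.4951, 0.358, 0.2204]
gripper_width: 0.985
tcp_pos: [0.6328, 0.2579, 0.2142]
tcp_pos: [0.6309, 0.2606, 0.2164]
```

View pics/c6.png

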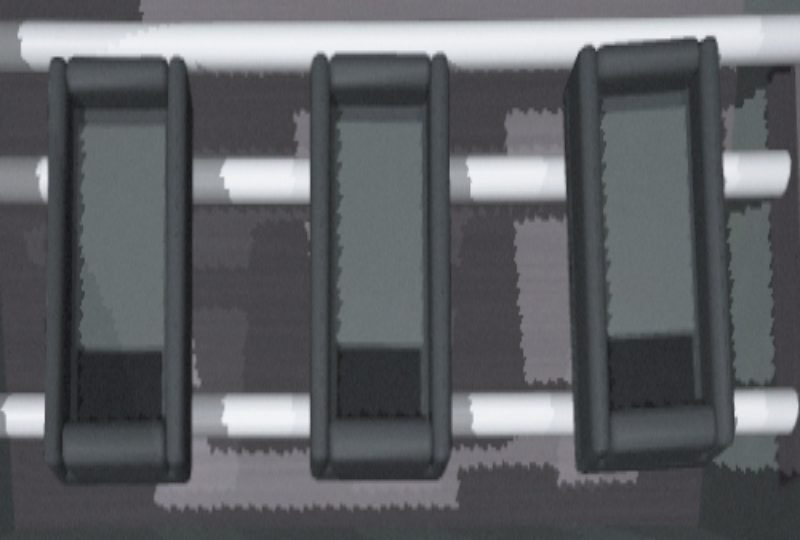

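Right stone straightened, all three flat on both rods at the stop. That was the 14th view, so numbers only from here. Closing the cover.

```bash
python3 -m jog '1 -11 10 5 10;1 -11 11 5 10;1 0 0 0 10;1 0 0 0 10;1 0 0 0 10'|grep pos; python3 -m jog '1 0 0 0 10;1 0 0 0 10;1 0 0 0 10;1 0 0 0 10;1 0 0 0 0'|grep pos; python3 -m jog '1 0 0 0 0;1 0 0 0 0' | grep -E "pos|rot"
```

```text
tcp_pos: [0.609, 0.2818, 0.227]
tcp_pos: [0.6092, 0.2816, 0.2269]
tcp_pos: [0.6096, 0.2811, 0.2266]
ee_rot: [[0.394, -0.919, 0.0], [-0.919, -0.394, 0.0], [-0.0, -0.0, -1.0]]
```

```bash
python3 -m jog '1 0 0 -30 0;1 0 0 -38 0;0.7 0 0 0 0;0.3 0 0 0 0;0 0 0 0 0'|grep pos; python3 -m jog '0 0 0 0 0;0 0 0 0 0;0 0 0 0 0;0 0 0 0 0;0 0 0 0 0' | grep -E "pos|width|force"; python3 -m jog '0 0 0 0 0;0 0 0 0 0;0 0 0 0 0' | grep -E "pos|width|force"
```

```text
tcp_pos: [0.6108, 0.2815, 0.1608]
tcp_pos: [0.6064, 0.2794, 0.1583]
wrist_force: [-14.5, -2.9, 9.5]
gripper_width: 0.173
gripper_force: 7.2
tcp_pos: [0.6049, 0.2787, 0.1584]
wrist_force: [-11.9, -3.1, 6.5]
gripper_width: 0.135
gripper_force: 29.9
```

```bash
python3 -m jog '0 -18.4 -7.9 0 0;0 -18.4 -7.9 0 0;0 -18.4 -7.9 0 0;0 -18.4 -7.9 0 0;0 -18.4 -7.9 0 0'|grep pos; python3 -m jog '0 -18.4 -7.9 0 0;0 -18.4 -7.9 0 0;0 -10 -4.3 0 0;0 -4 -1.7 0 0;0 0 0 0 0'| grep -E "pos|force"; python3 -m jog '0 0 0 0 0;0 0 0 0 0;0 0 0 0 0'| grep -E "pos|force"
```

```text
tcp_pos: [0.5178, 0.241, 0.1583]
tcp_pos: [0.4673, 0.2192, 0.1583]
wrist_force: [3.3, -2.1, -3.7]
gripper_force: 30.0
tcp_pos: [0.4673, 0.2192, 0.1583]
wrist_force: [3.4, -3.7, -3.3]
gripper_force: 30.0
```

```bash
python3 -m jog '0 -3 -1.3 0 0;0 -2 -0.9 0 0;0 0 0 0 0;0 0 0 0 0'| grep -E "pos|force"; python3 -m jog '0.1 0 0 0 0;0.3 0 0 0 0;0.6 0 0 0 0;1 0 0 0 0;1 0 0 0 0'|grep -E "pos|width"; python3 -m jog '1 0 0 0 0;1 0 0 0 0;1 0 0 40 0;1 0 0 40 0;1 0 0 20 0'|grep -E "pos|width"
```

```text
tcp_pos: [0.4673, 0.2192, 0.1584]
wrist_force: [19.6, -2.2, -15.1]
gripper_force: 30.2
tcp_pos: [0.4618, 0.2177, 0.1588]
gripper_width: 0.505
tcp_pos: [0.4626, 0.2179, 0.2611]
gripper_width: 0.989
```

Cover hits its hard stop after exactly 150 mm of travel, so it is shut. Now refine the can handle and hook from both views.

```bash
python3 - <<'E'
from h import *
t=cap("top"); s=cap("scene")
q=lambda u,v:(u/3.4+250,v/3.4+180); w=lambda u,v:(u/4.5+180,v/4.5+150)
A=dict(post=((575,52),(115,100)),tip=((503,183),(317,63)),canA=((417,182),(377,259)),canB=((285,197),(532,322)))
for n,(a,b) in A.items():
    p,e=tri(t,q(*a),s,w(*b)); print(n,(p*1e3).round(),round(e*1e3,1))
print(np.round(r.sense()["joints"],1))
# is the can still where it was? diff of top pictures around can/hook
o=cv2.imread("pics/top0.png")[:,:,::-1].astype(int); d=np.abs(o-t["pixels"].astype(int)).max(2)
for n,(x0,y0,x1,y1) in dict(can=(325,205,385,262),stand=(385,190,425,240),round=(280,150,342,202)).items(): print(n,(d[y0:y1,x0:x1]>40).sum())
E
```

```text
post [ 679. -377.  253.] 2.4
tip [ 591. -328.  240.] 5.1
canA [ 604. -285.  139.] 2.3
canB [ 594. -190.  139.] 2.8
[ 43.4   9.5 -12.5   0.  -67.6 -20.2]
can 0
stand 0
round 0
```

```bash
python3 -m jog '1 10 -40 0 -5.6;1 15 -50 0 -5.6;1 15 -50 0 -5.6;1 15 -50 0 0;1 15 -50 0 0'|grep pos; python3 -m jog '1 15 -50 0 0;1 15 -50 0 0;1 15 -45 0 0;1 18 -30 0 0;1 0 -19 0 0'|grep pos; python3 -m jog '1 0 0 0 0;1 0 0 0 0' | grep -E "pos|rot"
```

```text
tcp_pos: [0.5316, -0.0242, 0.2571]
tcp_pos: [0.5949, -0.2179, 0.256]
tcp_pos: [0.5944, -0.2157, 0.2584]
ee_rot: [[0.113, -0.994, -0.001], [-0.994, -0.113, 0.0], [-0.001, 0.001, -1.0]]
```

```bash
python3 -m jog '1 1 0 -40 0;1 0 0 -40 0;1 0 0 -39 0;0.7 0 0 0 0;0.4 0 0 0 0'|grep -E "pos|force"; python3 -m jog '0.2 0 0 0 0;0 0 0 0 0;0 0 0 0 0;0 0 0 0 0;0 0 0 0 0' | grep -E "pos|width|force"; python3 -m jog '0 0 0 0 0;0 0 0 0 0;0 0 0 0 0;0 0 0 0 0' | grep -E "pos|width|force"
```

```text
tcp_pos: [0.5972, -0.2162, 0.1417]
wrist_force: [-0.5, 0.1, 0.3]
gripper_force: 0.0
tcp_pos: [0.5959, -0.2166, 0.1396]
wrist_force: [-0.2, -0.2, 0.3]
gripper_width: 0.284
gripper_force: 0.0
tcp_pos: [0.596, -0.2165, 0.1395]
wrist_force: [0.3, 0.2, -0.9]
gripper_width: 0.088
gripper_force: 29.9
```

```bash
python3 -m jog '0 0 0 15 0;0 0 0 25 0;0 -10 0 30 -5;0 -15 0 30 -6;0 -20 -5 16 -6'|grep -E "pos|force"; python3 -m jog '0 -18 -10 0 -6;0 -13 -10 0 -6;0 -8 -10 0 -6.5;0 0 -5 0 0;0 0 0 0 0' | grep -E "pos|width|force"; python3 -m jog '0 0 0 0 0;0 0 0 0 0;0 0 0 0 0;0 0 0 0 0;0 0 0 0 0' ; python3 -c "
from h import *
cap('top','pics/top6.png');cap('scene','pics/s6.png')"
```

```text
tcp_pos: [0.5511, -0.2216, 0.2581]
wrist_force: [-0.2, 0.5, -1.3]
gripper_force: 29.9
tcp_pos: [0.5122, -0.2568, 0.2559]
wrist_force: [0.5, 0.4, -2.4]
gripper_width: 0.091
gripper_force: 29.9
time_s: 51.45
tcp_pos: [0.512, -0.2565, 0.2556]
ee_rot: [[-0.485, -0.874, -0.0], [-0.874, 0.485, -0.0], [0.0, 0.0, -1.0]]
wrist_force: [0.1, 1.4, -2.8]
gripper_width: 0.091
gripper_force: 29.9
```

```bash
python3 - <<'E'
from h import *
s=cap("scene"); G=np.array([.512,-.2565,.262]); y=np.array([.4848,.8746,0]); C=G-.021*y-[0,0,.146]
print("can origin expect",C)
def ring(rad,z): return np.array([proj(s,C+[rad*np.cos(a),rad*np.sin(a),z]) for a in np.linspace(0,6.28,60)])
for n,R in ("rim",ring(.05,.08)),("foot",ring(.044,0)): print(n,R.min(0).round(),R.max(0).round())
o=cv2.imread("pics/scene0.png")[:,:,::-1].astype(int); d=(np.abs(o-s["pixels"].astype(int)).max(2)>35).astype(np.uint8)
g=s["pixels"].astype(float); gray=((g.max(2)-g.min(2))/(g.max(2)+1)<.25)&(g.max(2)>60); m=(d>0)&gray
R=ring(.05,.08); F=ring(.044,0); x0,x1=int(R[:,0].min())-25,int(R[:,0].max())+25
for v in range(int(R[:,1].min())-10,int(F[:,1].max())+15,6):
    u=np.where(m[v,x0:x1])[0]; print(v,(u.min()+x0,u.max()+x0,len(u)) if len(u) else None, end="; ")
E
```

```text
can origin expect [ 0.5018192 -0.2748666  0.116    ]
rim [271. 155.] [313. 181.]
foot [275. 181.] [310. 205.]
144 None; 150 None; 156 (np.int64(286), np.int64(301), 10); 162 (np.int64(273), np.int64(309), 34); 168 (np.int64(271), np.int64(312), 37); 174 (np.int64(272), np.int64(311), 37); 180 (np.int64(273), np.int64(310), 35); 186 (np.int64(274), np.int64(309), 36); 192 (np.int64(275), np.int64(308), 34); 198 (np.int64(276), np.int64(306), 31); 204 (np.int64(287), np.int64(296), 10); 210 None; 216 (np.int64(318), np.int64(318), 1);
```

The can hangs upright, exactly where expected. Moving in along the hook's axis.

```bash
python3 -m jog '0 14 -7.7 0 0;0 14 -7.7 0 0;0 14 -7.7 0 0;0 14 -7.7 0 0;0 0 0 0 0'|grep -E "pos|force"; python3 -m jog '0 14 -7.7 0 0;0 14 -7.7 0 0;0 14 -7.7 0 0;0 14 -7.9 0 0;0 0 0 0 0'|grep -E "pos|force"; python3 -m jog '0 0 0 0 0;0 0 0 0 0;0 0 0 0 0'|grep -E "pos|force"
```

```text
tcp_pos: [0.5685, -0.2877, 0.2549]
wrist_force: [-0.5, -1.7, -3.0]
gripper_force: 29.9
tcp_pos: [0.6239, -0.3183, 0.2549]
wrist_force: [0.2, -0.1, -2.5]
gripper_force: 29.9
tcp_pos: [0.6237, -0.3181, 0.256]
wrist_force: [0.5, -0.5, -2.5]
gripper_force: 29.9
```

```bash
python3 -m jog '0 0 0 -10 0;0 0 0 -10 0;0 0 0 -8 0;0 0 0 0 0;0 0 0 0 0'|grep -E "pos|force"; python3 -m jog '0 0 0 -2 0;0 0 0 -2 0;0 0 0 0 0;0 0 0 0 0'|grep -E "pos|force"; python3 -m jog '0 0 0 -1.5 0;0 0 0 -1.5 0;0 0 0 0 0;0 0 0 0 0'|grep -E "pos|force"
```

```text
tcp_pos: [0.6242, -0.3185, 0.2278]
wrist_force: [-0.1, -0.2, -2.6]
gripper_force: 29.9
tcp_pos: [0.624, -0.3184, 0.2237]
wrist_force: [0.0, -0.5, -2.4]
gripper_force: 29.9
tcp_pos: [0.6239, -0.3184, 0.2206]
wrist_force: [-0.0, 0.7, -2.1]
gripper_force: 29.9
```

```bash
python3 -m jog '0 0 0 -1 0;0 0 0 -1 0;0 0 0 0 0;0 0 0 0 0'|grep -E "pos|force"; python3 -m jog '0 0 0 -1 0;0 0 0 -0.5 0;0 0 0 0 0;0 0 0 0 0'|grep -E "pos|force"
```

```text
tcp_pos: [0.6243, -0.3184, 0.2196]
wrist_force: [-0.3, 1.7, 3.2]
gripper_force: 29.9
tcp_pos: [0.6245, -0.3186, 0.219]
wrist_force: [-1.9, 2.4, 6.8]
gripper_force: 30.0
```

```bash
python3 -m jog '0.12 0 0 0 0;0.16 0 0 0 0;0.2 0 0 0 0;0.25 0 0 0 0;0.3 0 0 0 0'|grep -E "pos|force|width"; python3 -m jog '0.4 0 0 0 0;0.5 0 0 0 0;0.5 0 0 0 0;0.5 0 0 15 0;0.5 0 0 20 0'|grep -E "pos|force|width"; python3 -m jog '0.5 0 0 30 0;0.5 0 0 30 0;0.5 -30 30 20 0;0.5 -50 40 0 0;0.5 -50 40 0 0'|grep -E "pos|force"; python3 -m jog '0.5 -30 40 0 0;0.5 0 40 0 0;0.5 0 0 0 0;0.5 0 0 0 0;0.5 0 0 0 0'|grep -E "pos|force"; python3 - <<'E'
from h import *
s=cap("scene","pics/s7.png"); t=cap("top","pics/t7.png")
C=np.array([.6122,-.3402,.2275-.146])+.004*np.array([.4848,.8746,0])
def ring(s,rad,z): return np.array([proj(s,C+[rad*np.cos(a),rad*np.sin(a),z]) for a in np.linspace(0,6.28,60)])
o=cv2.imread("pics/scene0.png")[:,:,::-1].astype(int); d=np.abs(o-s["pixels"].astype(int)).max(2)>35
g=s["pixels"].astype(float); m=d&((g.max(2)-g.min(2))/(g.max(2)+1)<.25)&(g.max(2)>60)
R,F=ring(s,.05,.08),ring(s,.044,0)
for n,X in ("rim",R),("foot",F): print(n,X.min(0).round(),X.max(0).round())
x0,x1=int(R[:,0].min())-25,int(R[:,0].max())+25
for v in range(int(R[:,1].min())-10,int(F[:,1].max())+15,5):
    u=np.where(m[v,x0:x1])[0]; print(v,(int(u.min()+x0),int(u.max()+x0),len(u)) if len(u) else None, end="; ")
# cover handle position in top view: dark pixels in the case
im=t["pixels"].astype(int); k=(im.max(2)<45); z=np.zeros_like(k); z[255:310,120:205]=k[255:310,120:205]
v,u=np.where(z); p=onz(t,np.median(u),np.median(v),.172); print("\nhandle case xy",((p-RO)@CX*1e3).round(1),((p-RO)@CY*1e3).round(1),len(u))
E
```

```text
tcp_pos: [0.6239, -0.3184, 0.2168]
wrist_force: [0.3, -0.2, 0.1]
gripper_width: 0.277
gripper_force: 0.0
tcp_pos: [0.6239, -0.3185, 0.2531]
wrist_force: [0.4, -0.3, -0.1]
gripper_width: 0.495
gripper_force: 0.0
tcp_pos: [0.4953, -0.2095, 0.3334]
wrist_force: [1.2, 0.6, 1.5]
gripper_force: 0.0
tcp_pos: [0.4666, -0.131, 0.3322]
wrist_force: [0.6, 0.0, 0.5]
gripper_force: 0.0
rim [221. 180.] [264. 209.]
foot [228. 206.] [264. 231.]
170 (238, 240, 3); 175 (240, 241, 2); 180 (244, 247, 4); 185 (229, 259, 29); 190 (224, 263, 37); 195 (223, 264, 37); 200 (223, 261, 35); 205 (225, 262, 32); 210 (226, 263, 31); 215 (228, 263, 35); 220 (229, 261, 33); 225 (231, 259, 29); 230 (241, 280, 10); 235 (269, 269, 1); 240 None; 245 None; 
handle case xy -81.9 35.2 29
```

Can hangs upright on the hook and the cover handle is at its shut position. Letting the swing die out and checking stillness.

```bash
for i in 1 2 3 4; do python3 -m jog '0.5 0 0 0 0;0.5 0 0 0 0;0.5 0 0 0 0;0.5 0 0 0 0;0.5 0 0 0 0' >/dev/null; done; python3 - <<'E'
from h import *
a=cap("scene")["pixels"].astype(int); b=cap("scene")["pixels"].astype(int); s7=cv2.imread("pics/s7.png")[:,:,::-1].astype(int)
f=lambda x,y:(np.abs(x-y).max(2)[150:250,190:300]>40).sum()
print("now",f(a,b),"since",f(a,s7))
o=cv2.imread("pics/top0.png")[:,:,::-1].astype(int); t=cap("top")["pixels"].astype(int); print("round",(np.abs(o-t).max(2)[150:202,280:342]>40).sum())
print(r.finish_job())
E
```

```text
now 0 since 4
round 0
the job is handed in; nothing more can be done
None
```

The job is handed in: all three inkstones are on the rack under the shut cover, the can is hanging still on the hook, and the round inkstone was not moved; I last saw the stones just before shutting the cover.

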